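# Serve the dyed breakfast eggs in their egg cups

## Robot

A 7-joint arm with a two-finger parallel gripper is mounted at the origin on a cart in front of the work surface, level with it; the furniture and walls round the work are solid. World frame = base frame: x ahead of the robot, y to its left, z up, the work surface at z = 0. Lengths are in m, angles in rad, forces in N, time in s.
With the tool pointing down it reaches from about 0.4 to 0.85 m from the base axis. Payload 10.4 kg.
Tool frame: the origin (TCP) lies between the finger pads; the fingertips stand ahead of it and the grasp point (between the pads) lies 6 mm ahead of it (robot.finger_overhang is the z of the fingertips in the tool frame, in m); z points along the fingers, y is the line along which they close (so a half turn about z gives the same grasp; the last joint's range is limited). The gripper opens to 85 mm and grips with 20 to 120 N. Pads are 22 mm wide; open, the fingers measure 114 mm over their backs; the gripper's body (76 mm by 85 mm) begins 54 mm behind the grasp point. The pads swing forward as they close: fully open they stand 13 mm farther back than shut.
Start: joints at [-1.308, 0.332, -0.065, 1.46, 0.022, 1.35, -0.088], TCP at [0.176, 0.6, 0.256] pointing down, gripper open.
Joint ranges: [-2.6, 2.6], [-0.5, 2.12], [-1.47, 1.34], [0.16, 2.42], [-1.27, 4.41], [0.06, 2.06], [-2.6, 2.6]. Speed limits (rad/s): [2.22, 2.22, 2.79, 2.79, 3.14, 3.14, 3.14].

## Interface

Orientations are given as a unit quaternion [x, y, z, w].
In Python, from plant import robot gives the robot as it stands.
- The arm moves only by the tool move_arm, never from a script. Its argument "deltas" is a list of rows, each a list of 7 numbers: the shift along the world's x, y, z in cm, then the turn, a rotation vector about the world's x, y, z in rad, then the finger opening in cm, from 0 to 8.54. In form: [[dx, dy, dz, wx, wy, wz, claw], ...]. A call has 1 to 12 rows; each row is the pose to reach, as a shift and turn from the pose commanded when the call began; what a row does not reach only later rows make up. A row lasts 1/12 s, in which the tool goes at most 41.7 mm and 7.16 degrees, less where a joint would pass 70% of its speed; a pose out of reach is approached as far as the arm can. A call with a gripper value outside its range is refused whole. The fingers move at their own pace and stop on an object; the grip force is fixed at half the most. Time passes only in rows, so rows that repeat a pose let the fingers close. It gives the time, the measured TCP pose, the force, the opening and the grip force at its end, in the units of the state.
- robot.observe(): the state, without advancing time (a new reading comes with each control period).
- robot.read_camera(name): name is "scene" or "side" or "wrist"; returns a dict with "image" (384x512x3 uint8, red, green, blue), "z_map" (384x512 float32, m along the optical axis (not along the pixel's ray), 0 where there is no reading), "camera_matrix" (3x3 intrinsics, pixels), "k1" (the pictures are not rectified: a ray, as slopes to the right and down, at radius r is drawn at 1 + k1 r^2 times it, then the intrinsics apply), "pose" (4x4, takes a point from camera to world coordinates). Camera axes: x right, y down, z forward; pixel columns grow to the right and rows downward; lengths in m; the calibration is good to about 2 mm. A picture is of the moment at which its call begins.
- robot.job_done(): hands the job in; it is judged then, once.
The state is a dict: "time": time; "joint_positions": joint angles; "joint_velocities": joint speeds; "joint_efforts": joint torques, N m; "eef_pos": TCP position; "eef_rot": TCP orientation; "ft_force": force on the tool from outside, world axes, zero at the start; "moment": the same for the moment, N m; "grip_width": opening from 0.0 (shut) to 1.0 (fully open); "gripper_force": force on a finger pad.
Only numpy, scipy, OpenCV 4.12 (cv2) and the standard library are available. Lean on these libraries where they do the work, as an engineer would, in place of code of your own. Each camera call takes 0.05 s, during which the arm holds its last target. There are 200 camera calls.

## Task

Breakfast is being laid: take the four dyed eggs (red, blue, green and yellow) out of the wooden egg rack and seat each one upright, blunt end down as it stood, in the egg cup of its own colour on the serving tray. Leave the two white eggs in the rack and the cups standing where they are on the tray, and drop nothing.

Things in the scene. Friction and masses are not known exactly. Their poses are not given: they have to be found in the camera images.
- egg_red_centre (a point): centre (half-way up) of the red dyed egg, 55 mm tall, 44 mm across at its widest 5.5 mm below this point; z axis from its blunt end (below) to its tip; 60 g, rigid. It stands in a 32 mm hole of a fixed wooden rack (2 rows of 3 holes, 68 mm apart; top 30 mm above the worktop), its centre 50 mm above the worktop. Equipment up to 235 mm tall stands 60 mm or more behind the eggs and cups.
- egg_blue_centre (a point): centre (half-way up) of the blue dyed egg, 55 mm tall, 44 mm across at its widest 5.5 mm below this point; z axis from its blunt end (below) to its tip; 60 g, rigid. It stands in a 32 mm hole of a fixed wooden rack (2 rows of 3 holes, 68 mm apart; top 30 mm above the worktop), its centre 50 mm above the worktop. Equipment up to 235 mm tall stands 60 mm or more behind the eggs and cups.
- egg_green_centre (a point): centre (half-way up) of the green dyed egg, 55 mm tall, 44 mm across at its widest 5.5 mm below this point; z axis from its blunt end (below) to its tip; 60 g, rigid. It stands in a 32 mm hole of a fixed wooden rack (2 rows of 3 holes, 68 mm apart; top 30 mm above the worktop), its centre 50 mm above the worktop. Equipment up to 235 mm tall stands 60 mm or more behind the eggs and cups.
- egg_yellow_centre (a point): centre (half-way up) of the yellow dyed egg, 55 mm tall, 44 mm across at its widest 5.5 mm below this point; z axis from its blunt end (below) to its tip; 60 g, rigid. It stands in a 32 mm hole of a fixed wooden rack (2 rows of 3 holes, 68 mm apart; top 30 mm above the worktop), its centre 50 mm above the worktop. Equipment up to 235 mm tall stands 60 mm or more behind the eggs and cups.
- egg_white_a_centre (a point): centre (half-way up) of the plain white egg, 55 mm tall, 44 mm across at its widest 5.5 mm below this point; z axis from its blunt end (below) to its tip; 60 g, rigid. It stands in a 32 mm hole of a fixed wooden rack (2 rows of 3 holes, 68 mm apart; top 30 mm above the worktop), its centre 50 mm above the worktop. Not to be moved.
- egg_white_b_centre (a point): centre (half-way up) of the plain white egg, 55 mm tall, 44 mm across at its widest 5.5 mm below this point; z axis from its blunt end (below) to its tip; 60 g, rigid. It stands in a 32 mm hole of a fixed wooden rack (2 rows of 3 holes, 68 mm apart; top 30 mm above the worktop), its centre 50 mm above the worktop. Not to be moved.
- cup_red_mouth (a point): centre of the mouth, at rim level, of the red egg cup: loose, 46 mm tall, foot 43 mm and rim 43 mm across outside, mouth 37 mm inside, about 100 g; z axis up. It stands on the 8 mm floor of a fixed wooden tray with a 28 mm rail, so its rim is 54 mm above the worktop. An egg seated in the mouth sinks 10 mm: its centre is then 17.5 mm above this point and its widest part 12 mm above it.
- cup_blue_mouth (a point): centre of the mouth, at rim level, of the blue egg cup: loose, 46 mm tall, foot 43 mm and rim 43 mm across outside, mouth 37 mm inside, about 100 g; z axis up. It stands on the 8 mm floor of a fixed wooden tray with a 28 mm rail, so its rim is 54 mm above the worktop. An egg seated in the mouth sinks 10 mm: its centre is then 17.5 mm above this point and its widest part 12 mm above it.
- cup_green_mouth (a point): centre of the mouth, at rim level, of the green egg cup: loose, 46 mm tall, foot 43 mm and rim 43 mm across outside, mouth 37 mm inside, about 100 g; z axis up. It stands on the 8 mm floor of a fixed wooden tray with a 28 mm rail, so its rim is 54 mm above the worktop. An egg seated in the mouth sinks 10 mm: its centre is then 17.5 mm above this point and its widest part 12 mm above it.
- cup_yellow_mouth (a point): centre of the mouth, at rim level, of the yellow egg cup: loose, 46 mm tall, foot 43 mm and rim 43 mm across outside, mouth 37 mm inside, about 100 g; z axis up. It stands on the 8 mm floor of a fixed wooden tray with a 28 mm rail, so its rim is 54 mm above the worktop. An egg seated in the mouth sinks 10 mm: its centre is then 17.5 mm above this point and its widest part 12 mm above it.
There are look-alikes about, which are no part of the job. Leave any black or pink look-alike of the part that bears egg_blue_centre alone.

How it is judged:
At the end, for the whole second after the job is handed in: Each dyed egg sits in the cup of its own colour, centre within 8 mm of the cup's axis and 10 to 24 mm above its rim, leaning under 20 degrees; cups upright (7 degrees), within 30 mm of where they stood; white eggs upright, within 12 mm of where they stood; all released, at rest (horizontal distance between egg_red_centre and cup_red_mouth below 0.008 m and z of egg_red_centre in the frame of cup_red_mouth between 0.01 and 0.024 m and angle between each of egg_red_centre, egg_blue_centre, egg_green_centre, egg_yellow_centre, egg_white_a_centre, egg_white_b_centre's own z axis and vertical below 0.35 rad and angle between each of cup_red_mouth, cup_blue_mouth, cup_green_mouth, cup_yellow_mouth's own z axis and vertical below 0.12 rad and distance of each of cup_red_mouth, cup_blue_mouth, cup_green_mouth, cup_yellow_mouth from where it was at the start of the episode below 0.03 m and horizontal distance between egg_blue_centre and cup_blue_mouth below 0.008 m and z of egg_blue_centre in the frame of cup_blue_mouth between 0.01 and 0.024 m and horizontal distance between egg_green_centre and cup_green_mouth below 0.008 m and z of egg_green_centre in the frame of cup_green_mouth between 0.01 and 0.024 m and horizontal distance between egg_yellow_centre and cup_yellow_mouth below 0.008 m and z of egg_yellow_centre in the frame of cup_yellow_mouth between 0.01 and 0.024 m and distance of each of egg_white_a_centre, egg_white_b_centre from where it was at the start of the episode below 0.012 m); the robot touches nothing.
It fails at once if a dyed egg is dropped on the worktop or the tray (height (world z) of any of egg_red_centre, egg_blue_centre, egg_green_centre, egg_yellow_centre below 0.037 m).
It fails at once if an egg cup is knocked over (angle between any of cup_red_mouth, cup_blue_mouth, cup_green_mouth, cup_yellow_mouth's own z axis and vertical above 0.6 rad).
It fails at once if a white egg is taken out of the rack (distance of any of egg_white_a_centre, egg_white_b_centre from where it was at the start of the episode above 0.025 m).
It also fails if it takes over 106 s, if anything falls off the work surface, if the arm or the gripper's body presses on something with over 40 N, if the wrist force passes 120 N, or if a joint passes its speed limit or range.

## Working session

There is one attempt and no reset: what is moved stays moved. The work goes in short steps, Python scripts to look and compute and a tool call to move; the robot and the scene stay as the last step left them, time stands still between calls to the robot, and variables do not carry over. Pictures are saved under pics/ and viewed, at most 14 in all, crops included, and the job is handed in when it is done.

Besides the shell and the picture viewer there is one more tool, called after "Call:" as name(argument=value, ...) on one line, values as JSON. move_arm: Moves the arm, as the interface text tells. Its arguments: {"type":"object","properties":{"deltas":{"type":"array","items":{"type":"array","items":{"type":"number"}}}},"required":["deltas"]}

```bash
mkdir -p pics; ls
python3 - <<'E'
from plant import robot
import cv2,pickle
d={}
for n in("scene","side","wrist"):
    c=robot.read_camera(n);d[n]=c
    cv2.imwrite(f"pics/{n}0.png",cv2.resize(c["image"][:,:,::-1],(800,600)))
    print(n,c["camera_matrix"].tolist(),c["k1"],c["pose"].round(3).tolist())
pickle.dump(d,open("d0.pkl","wb"))
print(robot.observe(),robot.finger_overhang)
E
```

```text
pics
scene [[349.3263196496987, 0.0, 251.03455254022404], [0.0, 349.3263196496987, 191.2459690351122], [0.0, 0.0, 1.0]] -0.006172255295763204 [[0.576, -0.621, 0.531, -0.14], [-0.818, -0.435, 0.377, -0.316], [-0.003, -0.652, -0.758, 0.877], [0.0, 0.0, 0.0, 1.0]]
side [[410.9255975447425, 0.0, 258.22483450344663], [0.0, 410.9255975447425, 185.6326331561122], [0.0, 0.0, 1.0]] 0.01810857312735924 [[-0.907, -0.2, 0.37, 0.03], [-0.421, 0.423, -0.803, 0.974], [0.004, -0.884, -0.468, 0.597], [0.0, 0.0, 0.0, 1.0]]
wrist [[270.96824197713926, 0.0, 257.7144836994331], [0.0, 270.96824197713926, 185.91431621021164], [0.0, 0.0, 1.0]] -0.03224444503269637 [[0.283, 0.913, 0.293, 0.1], [0.959, -0.269, -0.087, 0.622], [-0.001, 0.306, -0.952, 0.373], [0.0, 0.0, 0.0, 1.0]]
{'time': 0.15, 'joint_positions': array([-1.30763102,  0.33269206, -0.0646888 ,  1.46071473,  0.02162922,
        1.3498824 , -0.08851711]), 'joint_velocities': array([-0.00150975, -0.00137966,  0.00060212, -0.00292954,  0.00032546,
        0.001546  , -0.00142623]), 'joint_efforts': array([ 3.06987586e-04, -6.25827599e+01,  4.92097519e-02, -3.91847062e+01,
        1.63744163e-02,  7.40986696e-03, -2.05758363e-05]), 'eef_pos': array([0.17612824, 0.59942282, 0.25573638]), 'eef_rot': array([ 1.42399476e-01,  9.89809143e-01, -4.99089877e-04, -3.45306583e-05]), 'ft_force': array([-0.73910949,  0.14576367,  0.43715903]), 'moment': array([ 0.03421461,  0.02314977, -0.04980736]), 'gripper_force': 0.0, 'grip_width': 1.0035910214007608} 0.025
```

View pics/scene0.png

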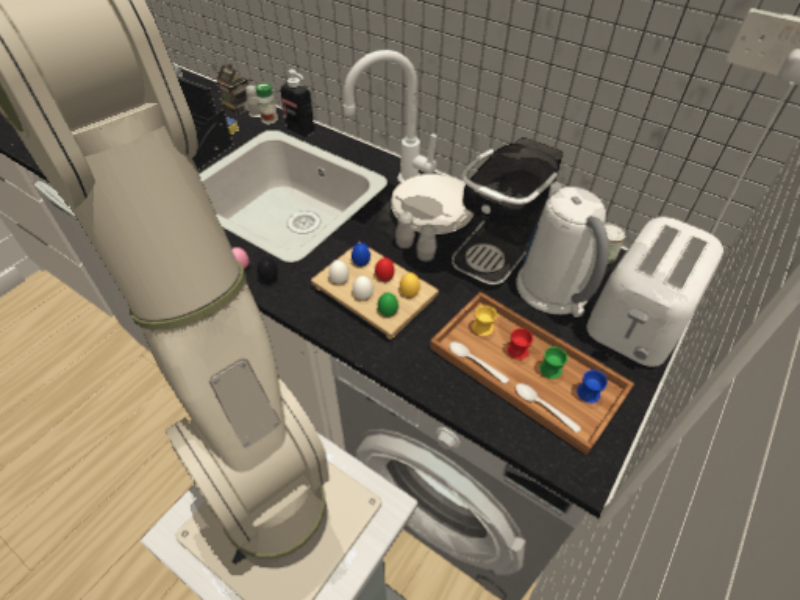

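View pics/side0.png

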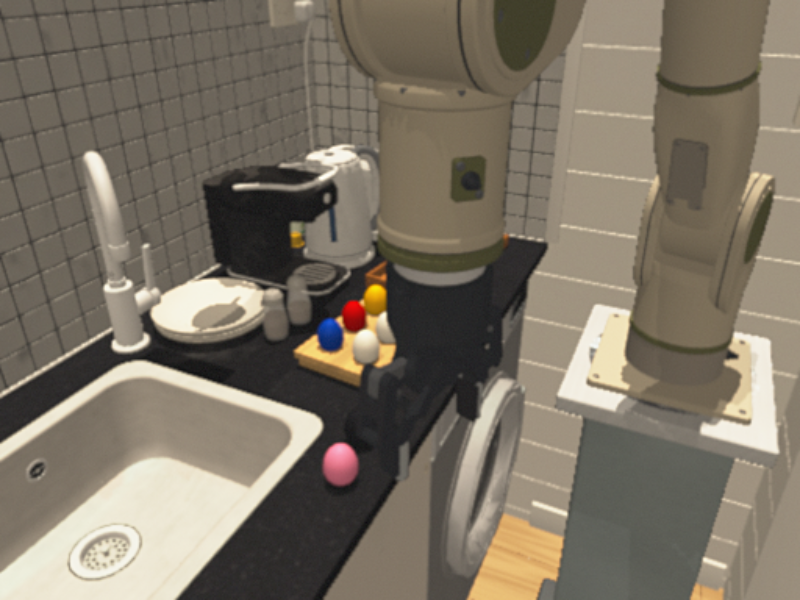

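The scene view shows the rack with, in 800×600 pixels, eggs blue (361,254), red (385,269), yellow (410,285), white (339,271) and (363,288), green (388,304). The cups are yellow (485,320), red (520,344), green (554,362) and blue (592,386). The side view shows the rack partly hidden by the wrist; black and pink decoys are near the sink.

```bash
cat > h.py <<'E'
import numpy as np,cv2
def dist(c): return np.array([c["k1"],0,0,0,0])
def rays(c,uv):
    uv=np.float64(uv).reshape(-1,1,2)
    p=cv2.undistortPoints(uv,c["camera_matrix"],dist(c)).reshape(-1,2)
    return np.c_[p,np.ones(len(p))]
def cloud(c,mask):
    v,u=np.nonzero(mask&(c["z_map"]>0)); r=rays(c,np.c_[u,v])*c["z_map"][v,u][:,None]
    return r@c["pose"][:3,:3].T+c["pose"][:3,3],np.c_[u,v]
def proj(c,P):
    T=np.linalg.inv(c["pose"]); p=T[:3,:3]@np.asarray(P)+T[:3,3]
    return cv2.projectPoints(p.reshape(1,3),np.zeros(3),np.zeros(3),c["camera_matrix"],dist(c))[0].ravel()
HUE={"red":(174,4),"yellow":(19,32),"green":(45,80),"blue":(105,128)}
def blobs(c,col,smin=150,vmin=50):
    h=cv2.cvtColor(c["image"],cv2.COLOR_RGB2HSV); a,b=HUE[col]
    m=(h[...,0]>=a)&(h[...,0]<=b) if a<b else (h[...,0]>=a)|(h[...,0]<=b)
    m&=(h[...,1]>=smin)&(h[...,2]>=vmin)
    n,l,s,ce=cv2.connectedComponentsWithStats(m.astype(np.uint8))
    return [(l==i,s[i],ce[i]) for i in range(1,n) if s[i,4]>=25]
E
python3 - <<'E'
import pickle;from h import *
d=pickle.load(open("d0.pkl","rb"))
for n in("scene","side"):
  c=d[n]
  for col in HUE:
    for m,s,ce in blobs(c,col):
      P,_=cloud(c,m)
      if len(P)==0: continue
      print(n,col,s[4],ce.round(1),"med",np.median(P,0).round(3),"mid",((np.percentile(P,3,0)+np.percentile(P,97,0))/2).round(3),"zmax",np.percentile(P[:,2],98).round(3))
E
```

```text
scene red 142 [245.9 171.9] med [0.487 0.151 0.062] mid [0.523 0.164 0.039] zmax 0.077
scene red 236 [332.4 219.5] med [ 0.5   -0.158  0.037] mid [ 0.501 -0.158  0.032] zmax 0.055
scene yellow 158 [261.8 182. ] med [0.482 0.084 0.062] mid [0.492 0.089 0.053] zmax 0.078
scene yellow 232 [309.8 204.6] med [ 0.511 -0.075  0.037] mid [ 0.518 -0.075  0.032] zmax 0.055
scene green 125 [247.7 194.7] med [0.413 0.089 0.064] mid [0.416 0.092 0.062] zmax 0.078
scene green 192 [353.7 231.6] med [ 0.495 -0.228  0.039] mid [ 0.495 -0.228  0.032] zmax 0.054
scene blue 129 [230.4 162.3] med [0.494 0.218 0.063] mid [0.504 0.224 0.054] zmax 0.077
scene blue 256 [378.5 246.7] med [ 0.489 -0.306  0.037] mid [ 0.487 -0.307  0.032] zmax 0.054
side red 227 [225.6 201.6] med [0.493 0.17  0.059] mid [0.527 0.11  0.039] zmax 0.078
side yellow 69 [189.3 153.3] med [ 0.813 -0.143  0.016] mid [ 0.784 -0.09   0.04 ] zmax 0.082
side yellow 240 [239.9 191. ] med [0.487 0.103 0.059] mid [0.517 0.043 0.042] zmax 0.376
side blue 247 [210.4 213.3] med [0.498 0.238 0.06 ] mid [0.533 0.188 0.04 ] zmax 0.078
```

Call:
move_arm(deltas=[[24,-38,4,0,0,-0.58,8.5],[24,-38,4,0,0,-0.58,8.5],[24,-38,4,0,0,-0.58,8.5],[24,-38,4,0,0,-0.58,8.5],[24,-38,4,0,0,-0.58,8.5],[24,-38,4,0,0,-0.58,8.5],[24,-38,4,0,0,-0.58,8.5],[24,-38,4,0,0,-0.58,8.5],[24,-38,4,0,0,-0.58,8.5],[24,-38,4,0,0,-0.58,8.5],[24,-38,4,0,0,-0.58,8.5],[24,-38,4,0,0,-0.58,8.5]])

```text
time: 1.15
eef_pos: [0.4199, 0.213, 0.2972]
eef_rot: [0.424, 0.906, 0.0, 0.001]
ft_force: [-0.9, 0.5, 0.5]
grip_width: 0.998
gripper_force: 0.0
```

```bash
cat >> h.py <<'E'
from scipy.optimize import least_squares
def fitegg(P):
    P=P[np.linalg.norm(P-np.median(P,0),axis=1)<.035]
    def f(w):
        q=P-w; s=np.where(q[:,2]>0,33,22)/1000.
        return (np.sqrt((q[:,0]/.022)**2+(q[:,1]/.022)**2+(q[:,2]/s)**2)-1)*.022
    r=least_squares(f,np.median(P,0)-[0,0,.02],loss="soft_l1",f_scale=.002)
    return r.x+[0,0,.0055],np.abs(f(r.x)).mean()
def fitrim(P):   # circle through rim points
    zt=np.percentile(P[:,2],97); Q=P[(P[:,2]>zt-.004)]
    Q=Q[np.linalg.norm(Q[:,:2]-np.median(Q[:,:2],0),axis=1)<.04]
    f=lambda w:np.hypot(*(Q[:,:2]-w).T)-.020
    r=least_squares(f,np.median(Q[:,:2],0),loss="soft_l1",f_scale=.002)
    return np.r_[r.x,zt],np.abs(f(r.x)).mean(),len(Q)
E
cat > look.py <<'E'
import sys;from h import *;from plant import robot
tag=sys.argv[1]
for n in sys.argv[2:]:
    c=robot.read_camera(n)
    cv2.imwrite(f"pics/{n}{tag}.png",cv2.resize(c["image"][:,:,::-1],(800,600)))
    if n=="wrist": print(n,c["pose"][:3,3].round(3))
    for col in HUE:
        for m,s,ce in blobs(c,col):
            P,_=cloud(c,m)
            if len(P)<25: continue
            md=np.median(P,0); e,r=fitegg(P)
            if not(.35<md[0]<.65 and -.4<md[1]<.3): continue
            k,rk,nk=fitrim(P)
            print(n,col,s[4],"egg",e.round(4),r.round(4),"rim",k.round(4),rk.round(4),nk)
E
python3 look.py 1 wrist scene side
python3 -c "
from plant import robot;print(robot.observe()['joint_positions'].round(2),robot.observe()['eef_pos'])"
```

```text
wrist [0.368 0.274 0.414]
wrist red 290 egg [0.4972 0.1585 0.0498] 0.0004 rim [0.5085 0.1752 0.0772] 0.0035 118
wrist yellow 694 egg [0.491  0.0905 0.0499] 0.0003 rim [0.4792 0.1079 0.0768] 0.0045 165
wrist yellow 784 egg [ 0.5099 -0.0709  0.0373] 0.0038 rim [ 0.5109 -0.0733  0.054 ] 0.0007 155
wrist green 467 egg [0.4231 0.097  0.0497] 0.0004 rim [0.4366 0.0854 0.0772] 0.0042 165
wrist green 37 egg [ 0.4975 -0.2265  0.0629] 0.0006 rim [ 0.4685 -0.2525  0.0545] 0.0021 22
wrist blue 78 egg [0.5029 0.2261 0.0501] 0.0003 rim [0.5247 0.228  0.0782] 0.0028 73
wrist blue 93 egg [ 0.4839 -0.3024 -0.0092] 0.0009 rim [ 0.4663 -0.2893  0.0185] 0.0026 39
wrist blue 59 egg [ 0.4836 -0.2982  0.0315] 0.001 rim [ 0.466  -0.2786  0.0541] 0.0036 38
scene red 140 egg [0.499  0.1569 0.0497] 0.001 rim [0.5102 0.1688 0.0768] 0.0035 20
scene red 237 egg [ 0.4958 -0.1588  0.0366] 0.0042 rim [ 0.4996 -0.1586  0.0542] 0.0013 40
scene yellow 157 egg [0.4924 0.0892 0.0495] 0.0011 rim [0.4789 0.074  0.0763] 0.0047 30
scene yellow 230 egg [ 0.5077 -0.0767  0.0359] 0.0042 rim [ 0.511  -0.0767  0.0537] 0.001 38
sc
[... 436 characters left out ...]
16 24
side red 227 egg [0.4983 0.1568 0.0514] 0.001 rim [0.4924 0.1819 0.0773] 0.0033 30
side yellow 207 egg [ 0.5108 -0.0756  0.0385] 0.0035 rim [ 0.5112 -0.0746  0.0546] 0.0014 35
side yellow 245 egg [0.4922 0.0891 0.0511] 0.0011 rim [0.4947 0.112  0.0771] 0.0043 28
side green 116 egg [ 0.4968 -0.2278  0.0401] 0.0033 rim [ 0.4967 -0.2271  0.0543] 0.0016 26
side green 210 egg [0.4243 0.0951 0.0515] 0.0011 rim [0.4254 0.0816 0.0772] 0.0037 31
side blue 99 egg [ 0.4897 -0.3063  0.039 ] 0.0033 rim [ 0.4888 -0.3059  0.0548] 0.0019 20
side blue 248 egg [0.5045 0.2242 0.0513] 0.0011 rim [0.5037 0.2484 0.0777] 0.0034 32
[-0.91 -0.05  0.32  1.8   0.01  1.38  0.11] [0.41597402 0.21977407 0.29620593]
```

View pics/wrist1.png

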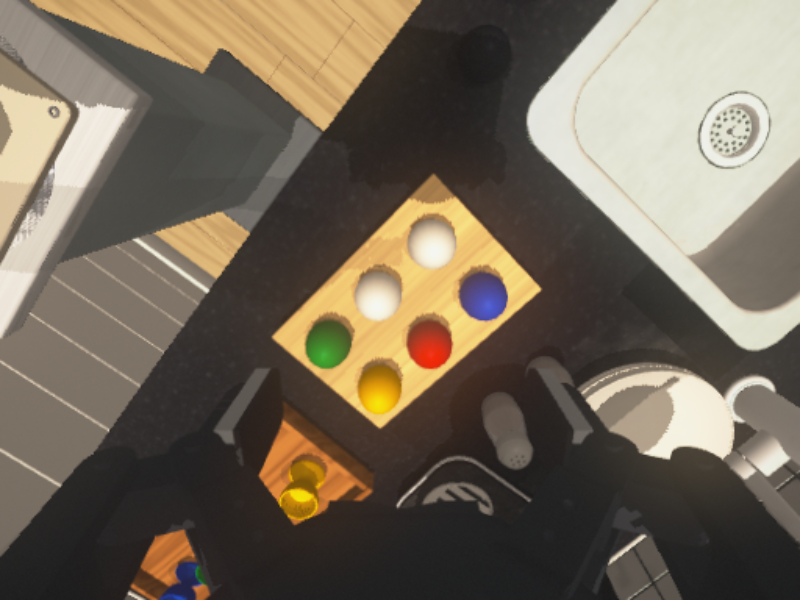

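Run:
```python
from h import *;from plant import robot
Q=np.vstack([cloud(c,np.ones(c["z_map"].shape,bool))[0] for c in map(robot.read_camera,("scene","side"))])
Q=Q[(Q[:,2]>.085)&(Q[:,2]<.25)&(Q[:,0]>.53)]
for n,x,y in [("eb",.5045,.225),("er",.498,.1575),("ey",.492,.0895),("cy",.511,-.075),("cr",.5,-.158),("cg",.495,-.227),("cb",.488,-.3055)]:
    R=Q-[x,y,0]; k=np.abs(R[:,1])<.06
    print(n,"min dx",np.percentile(R[k,0],1).round(3) if k.sum()>10 else None, "within",np.sort(np.hypot(R[:,0],R[:,1]))[:200:20].round(3),Q[np.argmin(np.hypot(R[:,0],R[:,1]))].round(3))
```

```text
eb min dx 0.124 within [0.118 0.126 0.133 0.14  0.146 0.153 0.164 0.207 0.209 0.21 ] [0.619 0.197 0.091]
er min dx 0.125 within [0.118 0.126 0.131 0.134 0.137 0.143 0.152 0.168 0.169 0.17 ] [0.614 0.139 0.089]
ey min dx 0.138 within [0.126 0.136 0.143 0.145 0.146 0.147 0.147 0.148 0.148 0.149] [0.612 0.127 0.086]
cy min dx 0.122 within [0.125 0.129 0.13  0.131 0.132 0.132 0.133 0.133 0.134 0.134] [ 0.63  -0.035  0.231]
cr min dx 0.13 within [0.132 0.134 0.135 0.135 0.136 0.136 0.137 0.137 0.138 0.138] [ 0.631 -0.146  0.114]
cg min dx 0.115 within [0.119 0.123 0.124 0.124 0.125 0.125 0.125 0.126 0.126 0.126] [ 0.608 -0.264  0.095]
cb min dx 0.107 within [0.098 0.101 0.104 0.108 0.112 0.114 0.115 0.116 0.117 0.117] [ 0.586 -0.314  0.135]
```

Call:
move_arm(deltas=[[7.6,-13,-13,0,0,0,7],[7.6,-13,-13,0,0,0,7],[7.6,-13,-13,0,0,0,7],[7.6,-13,-13,0,0,0,7],[7.6,-13,-13,0,0,0,7],[7.6,-13,-13,0,0,0,7],[7.6,-13,-13,0,0,0,7],[7.6,-13,-13,0,0,0,7],[7.6,-13,-16,0,0,0,7],[7.6,-13,-18,0,0,0,7],[7.6,-13,-18,0,0,0,7],[7.6,-13,-18,0,0,0,7]])

```text
time: 2.4
eef_pos: [0.4918, 0.091, 0.1168]
eef_rot: [0.418, 0.908, -0.0, -0.0]
ft_force: [0.6, -0.5, 0.7]
grip_width: 0.82
gripper_force: 0.0
```

```bash
python3 look.py 2 wrist; python3 -c "
from plant import robot;o=robot.observe();print(o['eef_pos'],o['joint_positions'].round(2))"
```

```text
wrist [0.44  0.151 0.234]
wrist red 2307 egg [0.4981 0.1583 0.0499] 0.0003 rim [0.5053 0.175  0.0775] 0.0041 856
wrist red 951 egg [ 0.503  -0.1281  0.0274] 0.004 rim [ 0.5007 -0.1567  0.0524] 0.0007 93
wrist yellow 2847 egg [0.4913 0.0906 0.0499] 0.0003 rim [0.5064 0.082  0.0772] 0.0042 741
wrist yellow 429 egg [ 0.513  -0.0713  0.0571] 0.0006 rim [0.4482 0.0658 0.1542] 0.001 16
wrist green 2889 egg [0.4236 0.0967 0.0497] 0.0003 rim [0.4362 0.1127 0.0773] 0.0043 924
wrist blue 1251 egg [0.504  0.226  0.0501] 0.0003 rim [0.5127 0.2424 0.078 ] 0.0037 941
[0.4925581  0.0908834  0.11765165] [-0.72  0.2   0.49  1.97 -0.11  1.    0.53]
```

View pics/wrist2.png

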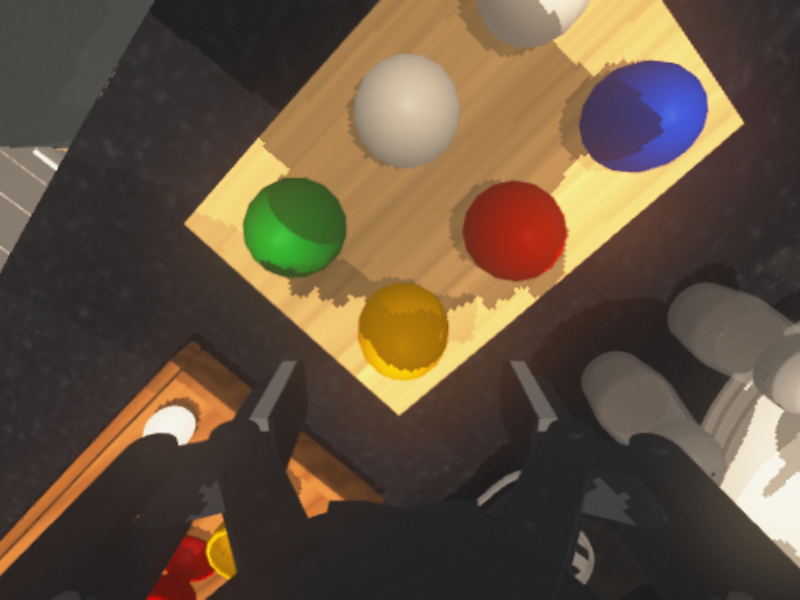

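The wrist view shows the yellow egg at (403,331), centred between the fingertips (about x=275 and 530), with all eggs standing. The fit puts it 1 mm from the tool axis, so I descend and grip.

Call:
move_arm(deltas=[[0,0,-3,0,0,0,7],[0,0,-5,0,0,0,7],[0,0,-5.7,0,0,0,7],[0,0,-5.7,0,0,0,7],[0,0,-5.7,0,0,0,5],[0,0,-5.7,0,0,0,3.5],[0,0,-5.7,0,0,0,3.5],[0,0,-5.7,0,0,0,3.5],[0,0,-5.7,0,0,0,3.5],[0,0,-5.7,0,0,0,3.5],[0,0,-5.7,0,0,0,3.5],[0,0,-5.7,0,0,0,3.5]])

```text
time: 3.45
eef_pos: [0.4931, 0.0899, 0.0612]
eef_rot: [0.42, 0.908, 0.001, 0.001]
ft_force: [-3.1, -0.7, 8.2]
grip_width: 0.485
gripper_force: 59.5
```

Call:
move_arm(deltas=[[0,0,0,0,0,0,5.5],[0,0,0,0,0,0,5.5],[0,0,0,0,0,0,5.5],[0,0,-0.3,0,0,0,5.5],[0,0,-0.3,0,0,0,5.5],[0,0,-0.3,0,0,0,5.5],[0,0,-0.3,0,0,0,5.5]])

```text
time: 4.03
eef_pos: [0.4921, 0.0896, 0.0562]
eef_rot: [0.42, 0.908, -0.0, -0.0]
ft_force: [-0.3, 0.0, -0.1]
grip_width: 0.644
gripper_force: 0.0
```

Call:
move_arm(deltas=[[0,0,0,0,0,0,3.5],[0,0,0,0,0,0,3.5],[0,0,0,0,0,0,3.5],[0,0,0,0,0,0,3.5],[0,0,0,0,0,0,3.5],[0,0,0,0,0,0,3.5],[0,0,0,0,0,0,3.5]])

```text
time: 4.62
eef_pos: [0.4925, 0.0899, 0.0566]
eef_rot: [0.419, 0.908, 0.0, 0.0]
ft_force: [1.8, 1.8, 3.4]
grip_width: 0.485
gripper_force: 60.4
```

Call:
move_arm(deltas=[[0,0,0.5,0,0,0,3.5],[0,0,1.5,0,0,0,3.5],[0,0,3,0,0,0,3.5],[0,0,5,0,0,0,3.5],[0,0,7.5,0,0,0,3.5],[0,0,9.5,0,0,0,3.5],[0,0,10,0,0,0,3.5],[0,0,10,0,0,0,3.5]])

```text
time: 5.28
eef_pos: [0.4928, 0.0897, 0.1581]
eef_rot: [0.42, 0.908, 0.001, 0.001]
ft_force: [-0.8, 0.5, -0.2]
grip_width: 0.482
gripper_force: 60.6
```

Call:
move_arm(deltas=[[0.2,-2,0,0,0,0,3.5],[0.6,-5,0,0,0,0,3.5],[1,-8.5,0,0,0,0,3.5],[1.4,-12,0,0,0,0,3.5],[1.7,-14.5,0,0,0,0,3.5],[1.9,-16.5,0,0,0,0,3.5],[1.9,-16.5,0,0,0,0,3.5],[1.9,-16.5,0,0,0,0,3.5]])

```text
time: 5.95
eef_pos: [0.5103, -0.0765, 0.1552]
eef_rot: [0.421, 0.907, -0.001, -0.001]
ft_force: [0.2, 1.6, -0.3]
grip_width: 0.479
gripper_force: 60.7
```

```bash
python3 look.py 3 wrist scene side; python3 -c "
from plant import robot;o=robot.observe();print(o['eef_pos'],o['joint_positions'].round(2))"
```

```text
wrist [ 0.459 -0.016  0.273]
wrist red 791 egg [ 0.5011 -0.1521  0.0383] 0.0036 rim [ 0.4986 -0.0953  0.1403] 0.0004 29
wrist yellow 8129 egg [ 0.5089 -0.0761  0.1483] 0.0003 rim [ 0.4958 -0.0588  0.1752] 0.0044 1639
wrist green 222 egg [ 0.4938 -0.2225 -0.0087] 0.0006 rim [ 0.5009 -0.2366  0.0186] 0.0017 73
scene red 141 egg [0.499  0.1568 0.0499] 0.001 rim [0.4825 0.1412 0.0767] 0.0039 24
scene red 233 egg [ 0.4963 -0.1589  0.0359] 0.0042 rim [ 0.4998 -0.1586  0.0533] 0.0015 48
scene yellow 77 egg [ 0.5102 -0.0766  0.1483] 0.0007 rim [ 0.485  -0.0579  0.1711] 0.0013 12
scene yellow 227 egg [ 0.5077 -0.0766  0.0355] 0.0043 rim [ 0.5111 -0.0765  0.054 ] 0.0009 37
scene green 123 egg [0.425  0.0957 0.0498] 0.0009 rim [0.4389 0.1044 0.0769] 0.004 17
scene green 185 egg [ 0.4925 -0.2285  0.0371] 0.004 rim [ 0.4943 -0.227   0.0535] 0.001 30
scene blue 129 egg [0.5056 0.2243 0.0501] 0.0011 rim [0.522  0.2225 0.0771] 0.0039 20
scene blue 253 egg [ 0.4838 -0.3061  0.0369] 0.0042 rim [ 0.4872 -0.3055  0.0532] 0.0011 47
side red 133 egg [ 0.5014 -0.1577  0.0387] 0.0034 rim [ 0.5007 -0.1573  0.0548] 0.0018 26
side red 224 egg [0.4984 0.1565 0.0506] 0.0011 rim [0.4955 0.1813 0.0773] 0.0025 25
side yellow 181 egg [ 0.5106 -0.0752  0.1498] 0.0013 rim [ 0.4927 -0.0543  0.1745] 0.0034 19
side yellow 210 egg [ 0.5113 -0.0756  0.0377] 0.0036 rim [ 0.5114 -0.0747  0.0545] 0.0017 40
side green 115 egg [ 0.4954 -0.2285  0.0395] 0.0034 rim [ 0.4959 -0.2275  0.0542] 0.0021 26
side green 216 egg [0.4247 0.0952 0.0511] 0.0011 rim [0.4276 0.082  0.0772] 0.0043 28
side blue 98 egg [ 0.489  -0.3062  0.038 ] 0.0034 rim [ 0.4867 -0.3066  0.0545] 0.0017 21
side blue 249 egg [0.5048 0.2242 0.0509] 0.001 rim [0.5073 0.2099 0.0772] 0.0033 31
[ 0.51081501 -0.07411905  0.15568973] [-0.51  0.19  0.62  1.9  -0.13  1.09  0.88]
```

View pics/wrist3.png

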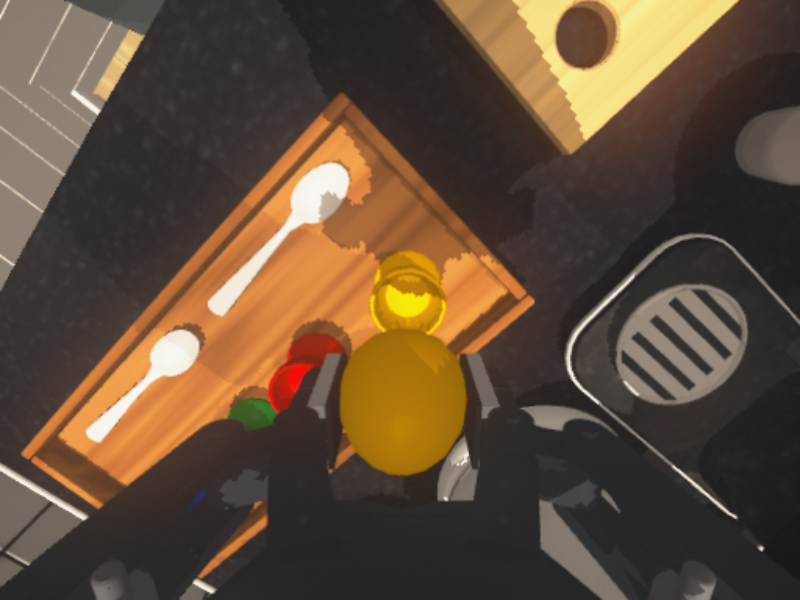

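The view shows the yellow egg (403,400) held upright between the pads, above its cup (407,300). The scene and side fits put it within 1 mm of the cup axis, so I lower it.

Call:
move_arm(deltas=[[0,0,-2,0,0,0,3.5],[0,0,-4,0,0,0,3.5],[0,0,-5.8,0,0,0,3.5],[0,0,-6.7,0,0,0,3.5],[0,0,-7.2,0,0,0,3.5],[0,0,-7.5,0,0,0,3.5],[0,0,-7.6,0,0,0,3.5],[0,0,-7.6,0,0,0,3.5],[0,0,-7.6,0,0,0,3.5]])

```text
time: 6.85
eef_pos: [0.5117, -0.0753, 0.0811]
eef_rot: [0.419, 0.908, 0.0, 0.001]
ft_force: [0.2, 0.3, -0.5]
grip_width: 0.486
gripper_force: 60.7
```

Call:
move_arm(deltas=[[0,0,-0.1,0,0,0,3.5],[0,0,-0.1,0,0,0,3.5],[0,0,-0.1,0,0,0,4.4],[0,0,-0.1,0,0,0,4.6],[0,0,-0.1,0,0,0,4.8],[0,0,-0.1,0,0,0,5.2],[0,0,-0.1,0,0,0,5.8],[0,0,-0.1,0,0,0,5.8],[0,0,-0.1,0,0,0,5.8]])

```text
time: 7.6
eef_pos: [0.5112, -0.0753, 0.0793]
eef_rot: [0.42, 0.908, 0.0, 0.0]
ft_force: [-0.4, 0.1, -0.9]
grip_width: 0.677
gripper_force: 0.0
```

Call:
move_arm(deltas=[[0,0,1,0,0,0,5.8],[0,0,3,0,0,0,5.8],[0,0,6,0,0,0,5.8],[0,0,9,0,0,0,6],[0,0,10,0,0,0,7],[0,0,10,0,0,0,7]])

```text
time: 8.1
eef_pos: [0.5128, -0.0756, 0.1827]
eef_rot: [0.42, 0.908, 0.002, 0.002]
ft_force: [1.3, 0.4, -0.3]
grip_width: 0.822
gripper_force: 0.0
```

```bash
python3 look.py 4 wrist scene | grep yellow; python3 -c "
from plant import robot;o=robot.observe();print(o['eef_pos'],o['time'])"
```

```text
wrist yellow 2320 egg [ 0.5116 -0.0754  0.0704] 0.0003 rim [ 0.526  -0.0864  0.0976] 0.0043 523
scene yellow 308 egg [ 0.5117 -0.077   0.0681] 0.0015 rim [ 0.5285 -0.0729  0.0967] 0.004 33
[ 0.51116328 -0.07520568  0.17944238] 8.2
```

View pics/wrist4.png

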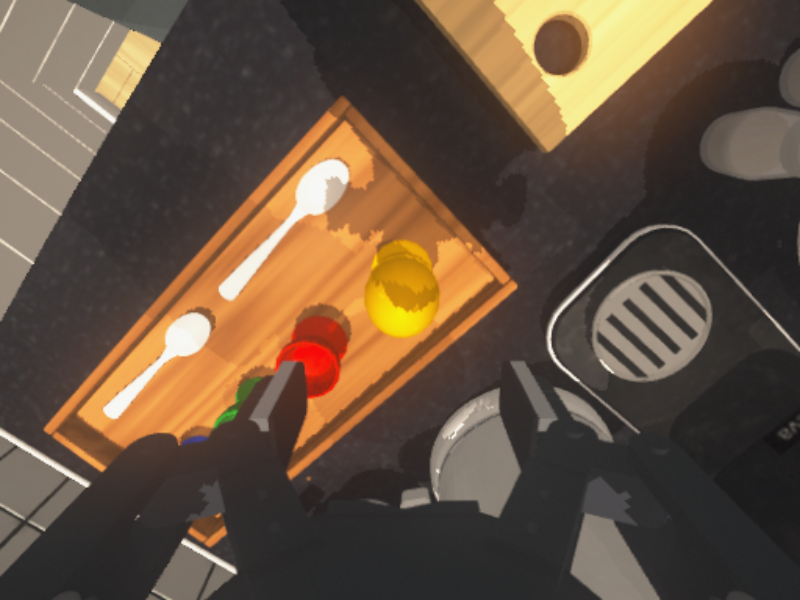

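The yellow egg at (402,295) stands upright in its cup, fitted at z=0.070 on the cup axis. Next is red.

Call:
move_arm(deltas=[[-0.2,3,0,0,0,0,7],[-0.5,7,0,0,0,0,7],[-0.7,11,0,0,0,0,7],[-0.9,15,0,0,0,0,7],[-1.1,19,0,0,0,0,7],[-1.3,22,0,0,0,0,7],[-1.3,23.2,-1,0,0,0,7],[-1.3,23.2,-2,0,0,0,7],[-1.3,23.2,-5,0,0,0,7],[-1.3,23.2,-8,0,0,0,7],[-1.3,23.2,-8,0,0,0,7],[-1.3,23.2,-8,0,0,0,7]])

```text
time: 9.2
eef_pos: [0.497, 0.1546, 0.0977]
eef_rot: [0.42, 0.907, -0.002, -0.001]
ft_force: [0.8, 0.5, 0.9]
grip_width: 0.819
gripper_force: 0.0
```

Call:
move_arm(deltas=[[0,0,-2,0,0,0,7],[0,0,-3.5,0,0,0,6.5],[0,0,-4.3,0,0,0,6],[0,0,-4.3,0,0,0,5],[0,0,-4.3,0,0,0,3.5],[0,0,-4.3,0,0,0,3.5],[0,0,-4.3,0,0,0,3.5],[0,0,-4.3,0,0,0,3.5],[0,0,-4.3,0,0,0,3.5],[0,0,-4.3,0,0,0,3.5],[0,0,-4.3,0,0,0,3.5]])

```text
time: 10.12
eef_pos: [0.4992, 0.1569, 0.0574]
eef_rot: [0.42, 0.908, 0.001, 0.001]
ft_force: [1.9, -0.5, 6.3]
grip_width: 0.486
gripper_force: 61.1
```

Call:
move_arm(deltas=[[0,0,0.5,0,0,0,3.5],[0,0,1.5,0,0,0,3.5],[0,0,3,0,0,0,3.5],[0,0,5,0,0,0,3.5],[0,0,7.5,0,0,0,3.5],[0,0,9.5,0,0,0,3.5],[0,0,10,0,0,0,3.5],[0,0,10,0,0,0,3.5]])

```text
time: 10.78
eef_pos: [0.4987, 0.1569, 0.1581]
eef_rot: [0.42, 0.908, 0.001, 0.001]
ft_force: [-0.2, 0.1, -1.1]
grip_width: 0.484
gripper_force: 60.8
```

Call:
move_arm(deltas=[[0.2,-2,0,0,0,0,3.5],[0.2,-5,0,0,0,0,3.5],[0.2,-8.5,0,0,0,0,3.5],[0.2,-12,0,0,0,0,3.5],[0.2,-15.5,0,0,0,0,3.5],[0.2,-19,0,0,0,0,3.5],[0.2,-22.5,0,0,0,0,3.5],[0.2,-26,0,0,0,0,3.5],[0.2,-29,0,0,0,0,3.5],[0.2,-31.5,0,0,0,0,3.5],[0.2,-31.5,0,0,0,0,3.5],[0.2,-31.5,0,0,0,0,3.5]])

```text
time: 11.78
eef_pos: [0.499, -0.1596, 0.1552]
eef_rot: [0.421, 0.907, -0.001, -0.001]
ft_force: [-0.0, 0.6, -0.1]
grip_width: 0.479
gripper_force: 60.8
```

```bash
python3 look.py 5 wrist scene side|grep red; python3 -c "
from plant import robot;o=robot.observe();print(o['eef_pos'],o['joint_positions'].round(2))"
```

```text
wrist red 7852 egg [ 0.4973 -0.1585  0.1474] 0.0003 rim [ 0.5074 -0.1713  0.1745] 0.0041 1619
scene red 105 egg [ 0.4989 -0.1586  0.1482] 0.0011 rim [ 0.5    -0.1688  0.1719] 0.0028 19
scene red 233 egg [ 0.4965 -0.1591  0.0359] 0.0041 rim [ 0.5    -0.158   0.0533] 0.0014 43
side red 156 egg [ 0.4986 -0.1573  0.1489] 0.0015 rim [ 0.4956 -0.168   0.1739] 0.003 17
side red 129 egg [ 0.5006 -0.1573  0.0389] 0.0036 rim [ 0.4993 -0.1564  0.0557] 0.0014 19
[ 0.49997584 -0.15695113  0.15564805] [-0.39  0.22  0.68  1.88 -0.16  1.09  1.06]
```

Call:
move_arm(deltas=[[0.1,0,-2,0,0,0,3.5],[0.1,0,-4,0,0,0,3.5],[0.1,0,-5.8,0,0,0,3.5],[0.1,0,-6.7,0,0,0,3.5],[0.1,0,-7.2,0,0,0,3.5],[0.1,0,-7.5,0,0,0,3.5],[0.1,0,-7.7,0,0,0,3.5],[0.1,0,-7.7,0,0,0,3.5],[0.1,0,-7.7,0,0,0,3.5]])

```text
time: 12.68
eef_pos: [0.5016, -0.1584, 0.08]
eef_rot: [0.419, 0.908, 0.0, 0.0]
ft_force: [-0.1, 0.4, -0.7]
grip_width: 0.483
gripper_force: 60.8
```

Call:
move_arm(deltas=[[0,0,0,0,0,0,4.4],[0,0,0,0,0,0,4.6],[0,0,0,0,0,0,4.8],[0,0,0,0,0,0,5.2],[0,0,0,0,0,0,5.8],[0,0,0,0,0,0,5.8],[0,0,0,0,0,0,5.8]])

```text
time: 13.27
eef_pos: [0.5012, -0.1583, 0.0793]
eef_rot: [0.42, 0.908, 0.0, -0.0]
ft_force: [1.0, 0.3, -0.8]
grip_width: 0.682
gripper_force: 0.0
```

Call:
move_arm(deltas=[[0,0,1,0,0,0,5.8],[0,0,3,0,0,0,5.8],[0,0,6,0,0,0,5.8],[0,0,9,0,0,0,6],[0,0,10,0,0,0,7],[0,0,10,0,0,0,7]])

```text
time: 13.77
eef_pos: [0.5027, -0.1589, 0.1827]
eef_rot: [0.42, 0.908, 0.001, 0.002]
ft_force: [-0.6, 0.4, 1.3]
grip_width: 0.821
gripper_force: 0.0
```

```bash
python3 look.py 6 wrist scene; python3 -c "
from plant import robot;o=robot.observe();print(o['eef_pos'],o['time'])"
```

```text
wrist [ 0.45  -0.099  0.3  ]
wrist red 2131 egg [ 0.5007 -0.1583  0.0703] 0.0003 rim [ 0.5176 -0.1645  0.0976] 0.0043 527
wrist yellow 199 egg [ 0.4094 -0.117  -0.0155] 0.0025 rim [ 0.3957 -0.1147  0.0094] 0.0028 198
wrist yellow 161 egg [ 0.5293 -0.029   0.0018] 0.0009 rim [ 0.5317 -0.0092  0.0289] 0.0016 161
wrist yellow 3280 egg [ 0.5123 -0.0757  0.0708] 0.0003 rim [ 0.5242 -0.0622  0.0977] 0.0045 691
wrist yellow 39 egg [ 0.449  -0.1275 -0.0142] 0.0007 rim [ 0.4575 -0.1287  0.009 ] 0.0008 38
wrist yellow 75 egg [ 0.4144 -0.1743 -0.0188] 0.0004 rim [ 0.4325 -0.1856  0.0092] 0.002 72
wrist yellow 43 egg [ 0.4317 -0.182  -0.0189] 0.0004 rim [ 0.4122 -0.179   0.0092] 0.0009 43
wrist yellow 249 egg [ 0.45   -0.1835 -0.0033] 0.0034 rim [ 0.4488 -0.1844  0.0089] 0.0043 231
wrist yellow 40 egg [ 0.5245 -0.1193 -0.0191] 0.0005 rim [ 0.5446 -0.1211  0.0089] 0.0009 39
wrist yellow 641 egg [ 0.4042 -0.2635 -0.0124] 0.0053 rim [ 0.4157 -0.2662  0.0089] 0.0067 624
wrist yellow 84 egg [ 0.4898 -0.1911 -0.0189] 0.0005 rim [ 0.4701 -0.1971  0.0085] 0.0024 84
wrist yellow 27 egg [ 0.5441 -0.148  -
[... 880 characters left out ...]
 0.0289] 0.0012 33
wrist green 1122 egg [ 0.4981 -0.233   0.018 ] 0.0049 rim [ 0.4961 -0.2276  0.0541] 0.0007 231
scene red 325 egg [ 0.501  -0.1591  0.0673] 0.0015 rim [ 0.5145 -0.1695  0.0955] 0.0042 42
scene yellow 302 egg [ 0.5115 -0.0768  0.0683] 0.0016 rim [ 0.5292 -0.0748  0.0966] 0.004 33
scene green 122 egg [0.4248 0.096  0.0491] 0.0011 rim [0.4387 0.1041 0.0762] 0.0042 18
scene green 186 egg [ 0.4924 -0.2287  0.0367] 0.0037 rim [ 0.4944 -0.2271  0.0532] 0.001 31
scene blue 129 egg [0.5048 0.2244 0.0498] 0.0011 rim [0.5083 0.2044 0.0774] 0.0045 22
scene blue 253 egg [ 0.4838 -0.3062  0.0368] 0.0042 rim [ 0.4871 -0.3057  0.0541] 0.0011 36
[ 0.50120082 -0.15816499  0.17944559] 13.8667
```

Red is seated on its cup axis at z=0.070. Next is green.

Call:
move_arm(deltas=[[-1,3,0,0,0,0,7],[-2,6.5,0,0,0,0,7],[-3,10,0,0,0,0,7],[-4.2,14,0,0,0,0,7],[-5.3,17.5,0,0,0,0,7],[-6.4,21,0,0,0,0,7],[-7.2,24,0,0,0,0,7],[-7.7,25.4,-1,0,0,0,7],[-7.7,25.4,-3,0,0,0,7],[-7.7,25.4,-6,0,0,0,7],[-7.7,25.4,-8,0,0,0,7],[-7.7,25.4,-8,0,0,0,7]])

```text
time: 14.87
eef_pos: [0.4209, 0.0945, 0.095]
eef_rot: [0.419, 0.908, -0.003, -0.002]
ft_force: [-1.1, 0.1, -0.4]
grip_width: 0.821
gripper_force: 0.0
```

Call:
move_arm(deltas=[[0,0,0,0,0,0,7],[0,0,-2,0,0,0,7],[0,0,-3.5,0,0,0,6.5],[0,0,-4.3,0,0,0,6],[0,0,-4.3,0,0,0,5],[0,0,-4.3,0,0,0,3.5],[0,0,-4.3,0,0,0,3.5],[0,0,-4.3,0,0,0,3.5],[0,0,-4.3,0,0,0,3.5],[0,0,-4.3,0,0,0,3.5],[0,0,-4.3,0,0,0,3.5],[0,0,-4.3,0,0,0,3.5]])

```text
time: 15.87
eef_pos: [0.4249, 0.096, 0.0571]
eef_rot: [0.419, 0.908, 0.001, 0.001]
ft_force: [0.8, 1.4, 6.8]
grip_width: 0.485
gripper_force: 60.9
```

Call:
move_arm(deltas=[[0,0,0.5,0,0,0,3.5],[0,0,1.5,0,0,0,3.5],[0,0,3,0,0,0,3.5],[0,0,5,0,0,0,3.5],[0,0,7.5,0,0,0,3.5],[0,0,9.5,0,0,0,3.5],[0,0,10,0,0,0,3.5],[0,0,10,0,0,0,3.5]])

```text
time: 16.53
eef_pos: [0.4248, 0.0958, 0.158]
eef_rot: [0.42, 0.908, 0.001, 0.001]
ft_force: [0.5, -0.4, -1.1]
grip_width: 0.487
gripper_force: 60.7
```

Call:
move_arm(deltas=[[0.4,-2,0,0,0,0,3.5],[1.1,-5,0,0,0,0,3.5],[1.9,-8.5,0,0,0,0,3.5],[2.6,-12,0,0,0,0,3.5],[3.4,-15.5,0,0,0,0,3.5],[4.2,-19,0,0,0,0,3.5],[5,-22.5,0,0,0,0,3.5],[5.7,-26,0,0,0,0,3.5],[6.5,-29.5,0,0,0,0,3.5],[7.1,-32.3,0,0,0,0,3.5],[7.1,-32.3,0,0,0,0,3.5],[7.1,-32.3,0,0,0,0,3.5]])

```text
time: 17.53
eef_pos: [0.494, -0.229, 0.155]
eef_rot: [0.421, 0.907, -0.001, -0.001]
ft_force: [0.5, 0.5, -0.5]
grip_width: 0.487
gripper_force: 60.7
```

```bash
python3 look.py 7 wrist scene side|grep green; python3 -c "
from plant import robot;o=robot.observe();print(o['eef_pos'],o['joint_positions'].round(2))"
```

```text
wrist green 6389 egg [ 0.4926 -0.2284  0.1475] 0.0003 rim [ 0.4804 -0.2106  0.1746] 0.0043 1566
wrist green 38 egg [ 0.4883 -0.2315 -0.011 ] 0.0003 rim [ 0.4948 -0.224   0.0539] 0.0003 7
scene green 92 egg [ 0.4924 -0.2269  0.1476] 0.0009 rim [ 0.4742 -0.2045  0.1723] 0.0018 19
scene green 196 egg [ 0.4918 -0.2285  0.036 ] 0.0043 rim [ 0.4942 -0.2269  0.0536] 0.001 33
side green 119 egg [ 0.4941 -0.2269  0.1482] 0.0017 rim [ 0.4795 -0.2328  0.172 ] 0.0032 16
side green 93 egg [ 0.491  -0.2313  0.0372] 0.0037 rim [ 0.4975 -0.2275  0.0542] 0.0017 15
[ 0.49485143 -0.22598487  0.15559768] [-0.3   0.29  0.75  1.83 -0.22  1.11  1.24]
```

Call:
move_arm(deltas=[[0.2,0,-2,0,0,0,3.5],[0.2,0,-4,0,0,0,3.5],[0.2,0,-5.8,0,0,0,3.5],[0.2,0,-6.7,0,0,0,3.5],[0.2,0,-7.2,0,0,0,3.5],[0.2,0,-7.5,0,0,0,3.5],[0.2,0,-7.7,0,0,0,3.5],[0.2,0,-7.7,0,0,0,3.5],[0.2,0,-7.7,0,0,0,3.5]])

```text
time: 18.43
eef_pos: [0.4976, -0.2275, 0.08]
eef_rot: [0.419, 0.908, 0.0, 0.001]
ft_force: [-0.1, -1.2, -2.3]
grip_width: 0.483
gripper_force: 60.7
```

Call:
move_arm(deltas=[[0,0,0,0,0,0,4.4],[0,0,0,0,0,0,4.6],[0,0,0,0,0,0,4.8],[0,0,0,0,0,0,5.2],[0,0,0,0,0,0,5.8],[0,0,0,0,0,0,5.8],[0,0,0,0,0,0,5.8]])

```text
time: 19.02
eef_pos: [0.4972, -0.2273, 0.0793]
eef_rot: [0.42, 0.908, 0.0, -0.0]
ft_force: [-0.3, -0.3, -0.8]
grip_width: 0.676
gripper_force: 0.0
```

Call:
move_arm(deltas=[[0,0,1,0,0,0,5.8],[0,0,3,0,0,0,5.8],[0,0,6,0,0,0,5.8],[0,0,9,0,0,0,6],[0,0,10,0,0,0,7],[0,0,10,0,0,0,7]])

```text
time: 19.52
eef_pos: [0.4986, -0.2281, 0.1827]
eef_rot: [0.42, 0.908, 0.001, 0.003]
ft_force: [0.9, -0.2, -0.5]
grip_width: 0.823
gripper_force: 0.0
```

```bash
python3 look.py 8 wrist scene|grep -v "wrist yellow"; python3 -c "
from plant import robot;o=robot.observe();print(o['eef_pos'],o['time'])"
```

```text
wrist [ 0.446 -0.168  0.3  ]
wrist red 2296 egg [ 0.5013 -0.1585  0.0704] 0.0003 rim [ 0.4903 -0.1426  0.0979] 0.0043 615
wrist green 1765 egg [ 0.497  -0.2295  0.0703] 0.0004 rim [ 0.5077 -0.2449  0.0976] 0.0043 506
wrist blue 530 egg [ 0.4931 -0.3046  0.0132] 0.0041 rim [ 0.4886 -0.3063  0.0542] 0.0005 103
scene red 322 egg [ 0.501  -0.1589  0.0675] 0.0014 rim [ 0.5153 -0.1694  0.0961] 0.0039 35
scene yellow 314 egg [ 0.5116 -0.077   0.0683] 0.0016 rim [ 0.5263 -0.0702  0.0969] 0.0039 31
scene green 288 egg [ 0.4958 -0.2288  0.0686] 0.0014 rim [ 0.482  -0.2435  0.0964] 0.0046 37
scene blue 129 egg [0.5057 0.2243 0.0496] 0.0012 rim [0.4843 0.2263 0.0768] 0.0041 22
scene blue 253 egg [ 0.4839 -0.3073  0.0369] 0.0043 rim [ 0.4875 -0.3049  0.053 ] 0.0011 47
[ 0.497225   -0.22715867  0.17943752] 19.6167
```

Call:
move_arm(deltas=[[0,3,0,0,0,0,7],[0,7,0,0,0,0,7],[0,11,0,0,0,0,7],[0.2,15,0,0,0,0,7],[0.3,19,0,0,0,0,7],[0.4,23,0,0,0,0,7],[0.5,27,0,0,0,0,7],[0.6,31,0,0,0,0,7],[0.7,35,0,0,0,0,7],[0.7,39,0,0,0,0,7],[0.7,43,0,0,0,0,7],[0.7,45.2,0,0,0,0,7]])

```text
time: 20.62
eef_pos: [0.5023, 0.2297, 0.1776]
eef_rot: [0.417, 0.909, -0.001, -0.001]
ft_force: [0.2, -0.7, 0.1]
grip_width: 0.819
gripper_force: 0.0
```

Call:
move_arm(deltas=[[0,0,0,0,0,0,7],[0,0,-2,0,0,0,7],[0,0,-5,0,0,0,7],[0,0,-8,0,0,0,7],[0,0,-8,0,0,0,7],[0,0,-8,0,0,0,7]])

```text
time: 21.12
eef_pos: [0.503, 0.2233, 0.0978]
eef_rot: [0.42, 0.908, -0.002, -0.001]
ft_force: [0.3, 0.5, 0.5]
grip_width: 0.819
gripper_force: 0.0
```

Call:
move_arm(deltas=[[0,0,0,0,0,0,7],[0,0,-2,0,0,0,7],[0,0,-3.5,0,0,0,6.5],[0,0,-4.3,0,0,0,6],[0,0,-4.3,0,0,0,5],[0,0,-4.3,0,0,0,3.5],[0,0,-4.3,0,0,0,3.5],[0,0,-4.3,0,0,0,3.5],[0,0,-4.3,0,0,0,3.5],[0,0,-4.3,0,0,0,3.5],[0,0,-4.3,0,0,0,3.5],[0,0,-4.3,0,0,0,3.5]])

```text
time: 22.12
eef_pos: [0.5051, 0.2252, 0.0575]
eef_rot: [0.419, 0.908, 0.001, 0.001]
ft_force: [1.8, 1.0, 6.3]
grip_width: 0.482
gripper_force: 61.1
```

Call:
move_arm(deltas=[[0,0,0.5,0,0,0,3.5],[0,0,1.5,0,0,0,3.5],[0,0,3,0,0,0,3.5],[0,0,5,0,0,0,3.5],[0,0,7.5,0,0,0,3.5],[0,0,9.5,0,0,0,3.5],[0,0,10,0,0,0,3.5],[0,0,10,0,0,0,3.5]])

```text
time: 22.78
eef_pos: [0.5048, 0.2249, 0.1582]
eef_rot: [0.42, 0.908, 0.001, 0.001]
ft_force: [-0.0, -0.3, -0.9]
grip_width: 0.486
gripper_force: 60.7
```

Call:
move_arm(deltas=[[0,-2,0,0,0,0,3.5],[-0.1,-5,0,0,0,0,3.5],[-0.2,-8.5,0,0,0,0,3.5],[-0.3,-12,0,0,0,0,3.5],[-0.4,-15.5,0,0,0,0,3.5],[-0.5,-19,0,0,0,0,3.5],[-0.6,-22.5,0,0,0,0,3.5],[-0.8,-26,0,0,0,0,3.5],[-0.9,-29.5,0,0,0,0,3.5],[-1,-33,0,0,0,0,3.5],[-1.1,-36.5,0,0,0,0,3.5],[-1.2,-40,0,0,0,0,3.5]])

```text
time: 23.78
eef_pos: [0.491, -0.1767, 0.1553]
eef_rot: [0.419, 0.908, -0.0, -0.001]
ft_force: [1.0, -0.1, -0.4]
grip_width: 0.482
gripper_force: 60.7
```

Call:
move_arm(deltas=[[-0.1,-3.5,0,0,0,0,3.5],[-0.2,-7,0,0,0,0,3.5],[-0.3,-10.5,0,0,0,0,3.5],[-0.4,-13.1,0,0,0,0,3.5],[-0.4,-13.1,0,0,0,0,3.5],[-0.4,-13.1,0,0,0,0,3.5]])

```text
time: 24.28
eef_pos: [0.4866, -0.3078, 0.155]
eef_rot: [0.421, 0.907, -0.001, -0.001]
ft_force: [0.5, 0.6, -0.8]
grip_width: 0.484
gripper_force: 60.8
```

```bash
python3 look.py 9 wrist scene side|grep blue; python3 -c "
from plant import robot;o=robot.observe();print(o['eef_pos'],o['joint_positions'].round(2))"
```

```text
wrist blue 498 egg [ 0.4937 -0.3113  0.0112] 0.0015 rim [ 0.5173 -0.3149  0.0408] 0.0045 140
wrist blue 37 egg [ 0.4902 -0.3046  0.0514] 0.0003 rim [ 0.4632 -0.3337  0.0549] 0.002 37
wrist blue 45 egg [ 0.4903 -0.3055  0.0407] 0.0003 rim [ 0.524  -0.2917  0.0545] 0.0021 45
wrist blue 4252 egg [ 0.4853 -0.3072  0.1472] 0.0003 rim [ 0.4948 -0.3209  0.1746] 0.004 1487
scene blue 157 egg [ 0.486  -0.3054  0.1471] 0.001 rim [ 0.4813 -0.3065  0.1818] 0.0011 6
scene blue 251 egg [ 0.484  -0.3062  0.0368] 0.0041 rim [ 0.4875 -0.3052  0.053 ] 0.001 44
side blue 114 egg [ 0.4882 -0.306   0.1482] 0.0017 rim [ 0.4969 -0.3121  0.1725] 0.0039 14
side blue 90 egg [ 0.4889 -0.3062  0.0384] 0.0033 rim [ 0.4896 -0.3038  0.0555] 0.0014 14
[ 0.48823524 -0.30484792  0.15554848] [-0.15  0.37  0.77  1.75 -0.29  1.13  1.42]
```

Aligned to within about 1.5 mm; I add +0.1 cm in x.

Call:
move_arm(deltas=[[0.1,0,-2,0,0,0,3.5],[0.1,0,-4,0,0,0,3.5],[0.1,0,-5.8,0,0,0,3.5],[0.1,0,-6.7,0,0,0,3.5],[0.1,0,-7.2,0,0,0,3.5],[0.1,0,-7.5,0,0,0,3.5],[0.1,0,-7.7,0,0,0,3.5],[0.1,0,-7.7,0,0,0,3.5],[0.1,0,-7.7,0,0,0,3.5]])

```text
time: 25.18
eef_pos: [0.4896, -0.3065, 0.08]
eef_rot: [0.42, 0.908, 0.0, 0.001]
ft_force: [0.2, 0.5, -0.3]
grip_width: 0.485
gripper_force: 60.8
```

Call:
move_arm(deltas=[[0,0,0,0,0,0,4.4],[0,0,0,0,0,0,4.6],[0,0,0,0,0,0,4.8],[0,0,0,0,0,0,5.2],[0,0,0,0,0,0,5.8],[0,0,0,0,0,0,5.8],[0,0,0,0,0,0,5.8]])

```text
time: 25.77
eef_pos: [0.4892, -0.3063, 0.0793]
eef_rot: [0.42, 0.908, 0.0, -0.0]
ft_force: [-0.7, 0.0, -0.8]
grip_width: 0.681
gripper_force: 0.0
```

Call:
move_arm(deltas=[[0,0,1,0,0,0,5.8],[0,0,3,0,0,0,5.8],[0,0,6,0,0,0,5.8],[0,0,9,0,0,0,6],[0,0,10,0,0,0,7],[0,0,12,0,0,0,7],[0,0,12,0,0,0,7],[0,0,12,0,0,0,7]])

```text
time: 26.43
eef_pos: [0.4896, -0.3066, 0.2004]
eef_rot: [0.419, 0.908, 0.0, 0.001]
ft_force: [0.1, 0.4, -0.1]
grip_width: 0.817
gripper_force: 0.0
```

```bash
python3 look.py 10 wrist scene side|grep -v "wrist yellow"
```

```text
wrist [ 0.438 -0.246  0.318]
wrist red 2875 egg [ 0.5013 -0.1583  0.0705] 0.0004 rim [ 0.5171 -0.1506  0.0975] 0.0044 677
wrist green 1732 egg [ 0.4976 -0.23    0.0707] 0.0004 rim [ 0.5158 -0.2284  0.0979] 0.0044 551
wrist blue 756 egg [ 0.4899 -0.3073  0.0704] 0.0003 rim [ 0.4864 -0.2878  0.0981] 0.0042 397
scene red 330 egg [ 0.5008 -0.1588  0.0672] 0.0015 rim [ 0.5157 -0.1655  0.0956] 0.0045 42
scene yellow 314 egg [ 0.5119 -0.0769  0.068 ] 0.0015 rim [ 0.5301 -0.0762  0.0965] 0.004 36
scene green 295 egg [ 0.4955 -0.2291  0.0687] 0.0013 rim [ 0.4899 -0.2492  0.0972] 0.0041 36
scene blue 358 egg [ 0.4883 -0.3064  0.0685] 0.0013 rim [ 0.5034 -0.2988  0.0968] 0.0045 48
side red 267 egg [ 0.501  -0.1573  0.0658] 0.0022 rim [ 0.5046 -0.172   0.097 ] 0.0036 20
side yellow 346 egg [ 0.5116 -0.0748  0.0636] 0.0024 rim [ 0.5171 -0.0893  0.0971] 0.0034 22
side green 186 egg [ 0.4969 -0.2278  0.0663] 0.0022 rim [ 0.4983 -0.2417  0.0949] 0.0025 18
side blue 178 egg [ 0.4896 -0.3056  0.0661] 0.0023 rim [ 0.4901 -0.3181  0.0947] 0.0028 18
```

View pics/wrist10.png

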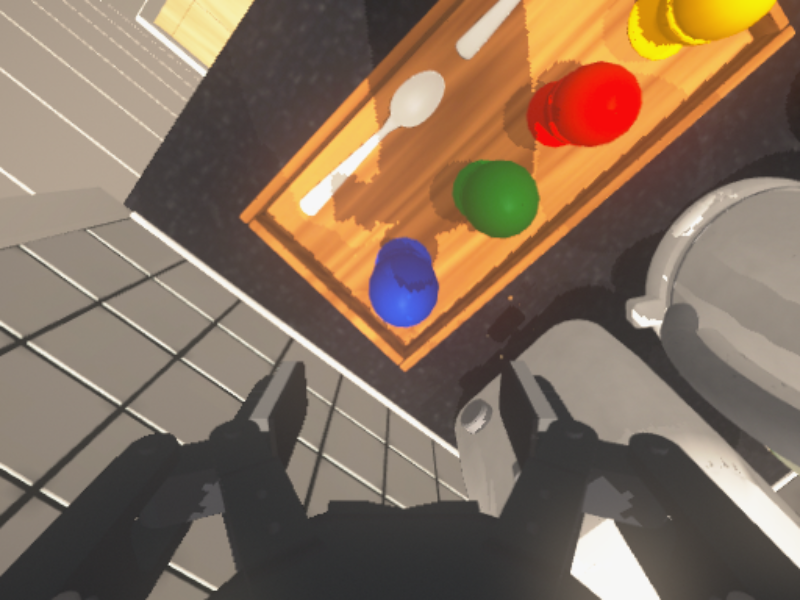

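View pics/side10.png

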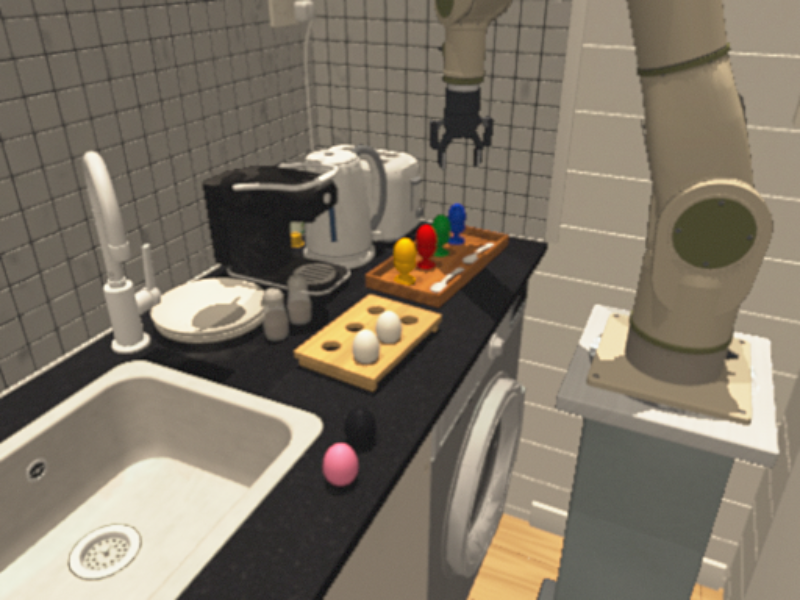

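The side view shows all four eggs upright in their own cups (yellow (405,255), red (427,242), green (441,232), blue (457,222)) and both white eggs still in the rack (366,347) and (388,327). The wrist view confirms the blue egg seated at (403,290) and the gripper clear.

```bash
python3 -c "
from plant import robot;print(robot.job_done())"
```

```text
the job is handed in; nothing more can be done
None
```

The job is handed in: all four dyed eggs stand upright in the cups of their own colour, both white eggs are still in the rack, and nothing was dropped; no verdict came back, but the last camera check showed everything in place.

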